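Seat the modules on the contact rail and hold the tester on the test contact

ROBOT

A 6-joint arm with a two-finger parallel gripper is mounted at the origin on the work surface. World frame = base frame: x ahead of the robot, y to its left, z up, the work surface at z = 0. Lengths are in mm, angles in degrees, forces in N, time in s.
With the tool pointing down it reaches from about 350 to 850 mm from the base axis. Payload 8.1 kg.
Tool frame: the origin (TCP) lies on the centre line of the jaws, within the pads' length; the fingertips stand r.tip_extent ahead of it and the grasp point (between the pads) lies 8 mm behind it (r.tip_extent is the distance from the TCP to the fingertips, in mm); z points along the fingers, y is the direction in which the jaws open and shut (so a half turn about z gives the same grasp; the last joint's range is limited). The gripper opens to 85 mm and grips with 20 to 120 N. Pads are 22 mm wide; open, the fingers measure 114 mm over their backs; the gripper's body (76 mm by 85 mm) begins 54 mm behind the grasp point. The pads swing forward as they close: fully open they stand 13 mm farther back than shut.
Start: joints at [65.695, 7.471, 85.268, -0, 87.261, -4.893], TCP at [199.392, 565.905, 242.292] pointing down, gripper open.
Joint ranges: [-169.43, 169.43], [-51.17, 129.36], [1.28, 143.12], [-76.62, 256.62], [0, 156.53], [-152.29, 152.29]. Speed limits (degrees/s): [136.94, 136.94, 159.86, 180, 180, 180].

INTERFACE

Orientations are given as [roll, pitch, yaw] about the fixed x, y, z axes, in that order (R = Rz(yaw) Ry(pitch) Rx(roll)).
In Python, from bench import sense, optics, hand_in, spotter, r gives the robot as it stands.
- The arm moves only by the tool apply_moves, never from a script. Its argument "series" is a list of rows, each a list of 3 entries, a list of its own where there are three numbers: the opening, from 0 (shut) to 1 (fully open), then the shift along the world's x, y, z in m, then the turn about the world's z in rad. In form: [[grip, [x, y, z], turn], ...]. A call has 1 to 5 rows; each row is the pose to reach, as a shift and turn from the pose measured when the call began; what a row does not reach only later rows make up. A row lasts 1/8 s, in which the tool goes at most 62.5 mm and 10.7 degrees, less where a joint would pass 70% of its speed; a pose out of reach is approached as far as the arm can. A call with a gripper value outside its range is refused whole. The fingers move at their own pace and stop on an object; "grip_force" is the grip in N (left out, the last holds). Time passes only in rows, so rows that repeat a pose let the fingers close. It gives the time, the measured TCP pose, the force and the opening at its end, in the units of the state.
- sense(): the state, without advancing time (a new reading comes with each control period).
- optics.snapshot(name): name is "scene" or "top" or "wrist"; returns a dict with "color" (400x640x3 uint8, blue, green, red), "intrinsics" (3x3 intrinsics, pixels), "rvec" (rotation vector, rad) and "tvec" (3), from world to camera coordinates, as OpenCV has them. Camera axes: x right, y down, z forward; pixel columns grow to the right and rows downward; lengths in mm; the calibration is good to about 2 mm. A picture is of the moment at which its call begins. There is no depth.
- hand_in(): hands the job in, once; it reports no verdict.
Trained networks look in a picture, given as the dict that the camera call returned (one of the last four; its "shot" number tells which), for a name from the list of things; names that differ only in an ending like _2 or _b are one class to them, and where a whole thing is asked for, a point or a joint stands for the part that bears it (a point fixed in the world has none). Each returns a list of dicts, best first, with "p" (0 to 1); they miss things now and then, are a little off and sometimes report something else, mostly with a low value. They report only what shows in the picture. A call takes as long as a camera call. They do not tell look-alikes from the thing itself.
- spotter.search_frame(picture, query): "xyz" ([x, y, z] in mm, in the coordinates of the camera as it stood for that picture, good to about 4 mm: the middle of the surface that is visible of it).
- spotter.masks_of(picture, query): "mask" (400x640 bool, what is visible of it).
The state is a dict: "time": time; "joint_pos": joint angles; "qd": joint speeds; "joint_efforts": joint torques, N m; "tool_pos": TCP position; "tcp_rot": TCP orientation; "ft_force": force on the tool from outside, world axes, zero at the start; "wrist_torque": the same for the moment, N m; "finger_gap": finger opening in mm.
Only numpy, scipy, OpenCV 4.12 (cv2) and the standard library are available. Lean on these libraries where they do the work, as an engineer would, in place of code of your own. Each camera call takes 0.05 s, during which the arm holds its last target.

TASK

Push the three small grey modules on the wiring board back until each one stands square and flush against the board's metal rail, in one straight row. Then take the spring-tipped tester out of its stand and hold it upright with its tip on the round brass contact on top of the one module that has it, pressing lightly so that the spring tip goes only part-way in. Leave the other things on the bench alone, and finish while still holding the tester there.

Things in the scene. Friction and masses are not known exactly. Their poses are not given: they have to be found in the camera images.
- board: Fixed flat plywood board, 170 (its x) by 260 (its y) by 12 mm; origin at the centre of its underside, on the bench. A 240 mm aluminium rail runs along its far side, parallel to its y: face towards the robot at board x = +50 mm, top 42 mm above the bench. A flush module has its centre at board x = +25 mm and its x axis along the board's. Modules keep their places along the rail.
- mod_test_center (a point): The module with the brass contact: grey box 50 mm deep (its x) by 36 mm wide (its y) by 36 mm high, 150 g, loose on the board; this point is the centre of that box, 18 mm above its underside (30 mm above the bench). On its top is a round brass contact in a black ring.
- mod_screw_center (a point): Module with four steel screw heads on top (2 mm high): grey box 50 mm deep (its x) by 36 mm wide (its y) by 36 mm high, 150 g, loose on the board; this point is the centre of that box, 18 mm above its underside (30 mm above the bench). 
- mod_switch_center (a point): Module with a rectangular rocker switch on top (6 mm high): grey box 50 mm deep (its x) by 36 mm wide (its y) by 36 mm high, 150 g, loose on the board; this point is the centre of that box, 18 mm above its underside (30 mm above the bench). 
- contact (a point): Centre of the top face of the round brass contact, 18 mm across and 2 mm proud, in the middle of the top of mod_test; 50 mm above the bench. It is rigid.
- stand: Fixed black stand, 80 by 80 mm at its foot, 70 by 70 mm and 65 mm high at the top, with an 18 mm through hole in the middle of its top; origin at the centre of its underside, on the bench. The tester stands upright in the hole, hanging by its collar.
- tester_grip (a point): Mid-handle point on the axis of the tester: a round pen 135 mm long, 70 g, tip down, z axis from tip to handle. Handle 18 mm across, from 40 mm below this point to 35 above; below it a collar (28 mm across, 5 high), a barrel (14 across, 33 long), then the thin tip, whose end is 100 mm below this point. In the stand this point is 110 mm above the bench; lift 60 mm or more to clear the stand.
- tester_tip (a point): The lower end of the tester's steel tip, 6 mm across and round-ended, on the tester's axis; it moves with the spring.
- plunger (a joint): How far the sprung tip is pushed into the tester, in m: 0 free, 0.014 at the stop. The spring gives 0.6 N at first and 0.3 N more for each mm, about 2.7 N half-way and 4.8 N at the stop.
- tub_b: Bystander: white open tub, 100 by 150 mm, 70 mm high, to the right of the board; origin under its centre.
- screwdriver_center (a point): Bystander: screwdriver lying on the bench between board and stand, 170 mm long and under 35 mm high; this point is near its middle.
- tape: Bystander: roll of black tape lying flat, 70 mm across, 18 mm high; origin under its centre.
- cells: Bystander: battery holder with two cells, 100 by 60 mm, 26 mm high; origin under its centre.
- jar: Bystander: clear jar with a lid, 56 mm across, 75 mm high; origin under its centre.
Things that resemble listed ones, but are neither listed nor needed, are in the scene too. Leave any orange or pink look-alike of the part that bears mod_switch_center alone.

How it is judged (in metres and radians):
On the way, in this order (a step that is already met when the one before it is completed fails the run):
1. all three modules stand square and flush against the rail, the tester not yet on the contact (x of mod_test_center in the frame of board between 0.0215 and 0.029 m and z of each of mod_test_center, mod_screw_center, mod_switch_center in the frame of board below 0.034 m and angle between the x axis of each of mod_test_center, mod_screw_center, mod_switch_center and the x axis of board, either way round below 0.09 rad and y of mod_test_center in the frame of board between -0.11 and 0.11 m and angle between each of mod_test_center, mod_screw_center, mod_switch_center's own z axis and vertical below 0.1 rad and x of mod_screw_center in the frame of board between 0.0215 and 0.029 m and y of mod_screw_center in the frame of board between -0.11 and 0.11 m and x of mod_switch_center in the frame of board between 0.0215 and 0.029 m and y of mod_switch_center in the frame of board between -0.11 and 0.11 m and contact force between tester and mod_test below 0.05 N), for 0.2 s.
2. the tester is held upright with its tip on the brass contact, pressing lightly (horizontal distance between tester_tip and contact below 0.008 m and distance between tester_tip and contact below 0.0095 m and angle between tester_grip's own z axis and vertical below 0.16 rad and value of joint plunger between 0.0015 and 0.0125 m and contact force between tester and mod_test between 0.6 and 7 N and contact force between the fingers and tester above 1 N and contact force between tester and stand below 0.05 N), for 0.3 s.
At the end, for the whole second after the job is handed in: Modules within 3.5 mm of flush and 5 deg of square to the rail; gripped tester within 9 deg of upright, clear of the stand, tip within 8 mm of the brass contact's centre, spring 1.5 to 12.5 mm in, force on the module 0.6 to 7 N, all through the last second (all of step 2 and x of mod_test_center in the frame of board between 0.0215 and 0.029 m and z of each of mod_test_center, mod_screw_center, mod_switch_center in the frame of board below 0.034 m and angle between the x axis of each of mod_test_center, mod_screw_center, mod_switch_center and the x axis of board, either way round below 0.09 rad and y of mod_test_center in the frame of board between -0.11 and 0.11 m and angle between each of mod_test_center, mod_screw_center, mod_switch_center's own z axis and vertical below 0.1 rad and x of mod_screw_center in the frame of board between 0.0215 and 0.029 m and y of mod_screw_center in the frame of board between -0.11 and 0.11 m and x of mod_switch_center in the frame of board between 0.0215 and 0.029 m and y of mod_switch_center in the frame of board between -0.11 and 0.11 m); the arm keeps its last pose, push and grip.
It fails at once if the tester is jabbed or forced on the module (over 15 N) (contact force between tester and mod_test above 15 N).
It fails at once if a bystander is pushed more than 30 mm (distance of any of tub_b, screwdriver_center, tape, cells, jar from where it was at the start of the episode above 0.03 m).
It also fails if it takes over 64 s, if anything falls off the work surface, if the arm or the gripper's body presses on something with over 40 N, if the wrist force passes 120 N, or if a joint passes its speed limit or range.

## Working session

There is one attempt and no reset: what is moved stays moved. The work goes in short steps, Python scripts to look and compute and a tool call to move; the robot and the scene stay as the last step left them, time stands still between calls to the robot, and variables do not carry over. Pictures are saved under pics/ and viewed, and the job is handed in when it is done.

Besides the shell and the picture viewer there is one more tool, called after "Emit:" by a JSON object that holds its "api" and its "payload", one argument or row to a line. apply_moves: Moves the arm, as the interface text tells. Its arguments: {"type":"object","properties":{"series":{"type":"array"},"grip_force":{"type":"number"}},"required":["series"]}

```bash
ls; mkdir -p pics
cat > h.py <<'E'
import numpy as np, cv2
from bench import sense, optics, hand_in, spotter, r
def cam(p): 
    R,_=cv2.Rodrigues(np.array(p["rvec"],float)); return np.array(p["intrinsics"],float),R,np.array(p["tvec"],float).ravel()
def c2w(p,x):
    K,R,t=cam(p); return R.T@(np.array(x)-t)
def w2p(p,X):
    K,R,t=cam(p); q=K@(R@np.array(X,float)+t); return q[:2]/q[2]
def pix(p,u,v,z):
    K,R,t=cam(p); d=R.T@np.linalg.inv(K)@np.array([u,v,1.]); o=-R.T@t
    return o+d*(z-o[2])/d[2]
E
python3 - <<'E'
from h import *
for n in ["scene","top","wrist"]:
    p=optics.snapshot(n); cv2.imwrite(f"pics/{n}0.png",p["color"])
    K,R,t=cam(p); print(n,(-R.T@t).round(0),K[0,0])
    if n=="wrist": continue
    for q in ["board","mod_test_center","mod_screw_center","mod_switch_center","contact","stand","tester_grip","tub_b","screwdriver_center","tape","cells","jar"]:
        for d in spotter.search_frame(p,q)[:4]:
            w=c2w(p,d["xyz"]); print(n,q,round(d["p"],2),w.round(0),w2p(p,w).round(0))
print(sense()); print(r.tip_extent)
E
```

```text
pics
scene [1157.  165.  744.] 371.9652961023155
scene board 0.93 [626. -28.  10.] [296. 253.]
scene mod_screw_center 0.55 [581.  45.  47.] [329. 235.]
scene mod_switch_center 0.88 [ 420. -136.   28.] [280. 186.]
scene mod_switch_center 0.79 [ 682. -254.   32.] [199. 247.]
scene mod_switch_center 0.72 [ 556. -239.   33.] [226. 211.]
scene contact 0.84 [599. -25.  47.] [300. 235.]
scene contact 0.51 [579.  45.  46.] [329. 235.]
scene contact 0.38 [506. 263.  51.] [422. 228.]
scene stand 0.72 [509. 261.  52.] [421. 229.]
scene tester_grip 0.7 [492. 263. 109.] [427. 208.]
scene tub_b 0.74 [ 573. -420.   35.] [161. 203.]
scene tub_b 0.42 [552. 441.  49.] [499. 258.]
scene tape 0.66 [375. 108.  12.] [367. 194.]
scene tape 0.62 [630. -26.  11.] [296. 254.]
scene tape 0.24 [603. -24.  47.] [299. 237.]
scene cells 0.93 [ 394. -258.   18.] [244. 176.]
scene jar 0.58 [555. 440.  52.] [499. 258.]
top [ 437.   37. 1143.] 388.3648331519173
top board 0.97 [594. -36.  11.] [335. 158.]
top board 0.38 [362. 104.  16.] [285. 237.]
top board 0.3 [481. 252.  65.] [232. 193.]
top mod_test_center 0.58 [48
[... 804 characters left out ...]
74.] 347.02575327518673
{'time': 1.35, 'joint_pos': array([ 6.56968466e+01,  7.46999895e+00,  8.52673818e+01,  9.77124590e-04,
        8.72623563e+01, -4.89477820e+00]), 'qd': array([-0.02320239,  0.09476808, -0.01804015, -0.02785843, -0.04668205,
        0.03856562]), 'joint_efforts': array([ 2.09547448e-03, -5.69289958e+01, -5.00867236e+01, -5.52425945e-05,
        1.17889394e-03, -5.81002254e-06]), 'tool_pos': array([199.37078917, 565.91054636, 242.30841356]), 'tcp_rot': array([ 1.79999655e+02, -9.50015417e-04,  1.60591578e+02]), 'ft_force': array([ 0.08132716, -0.47154414,  1.02231279]), 'wrist_torque': array([ 0.00126444, -0.02715425, -0.01274512]), 'finger_gap': 85.13804425831643}
11.0
```

Run:
```python
import cv2
a=cv2.imread("pics/top0.png"); cv2.imwrite("pics/top0c.png",cv2.resize(a[100:300,140:460],(800,500),interpolation=cv2.INTER_CUBIC))
```

```text
(no output)
```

View pics/top0c.png

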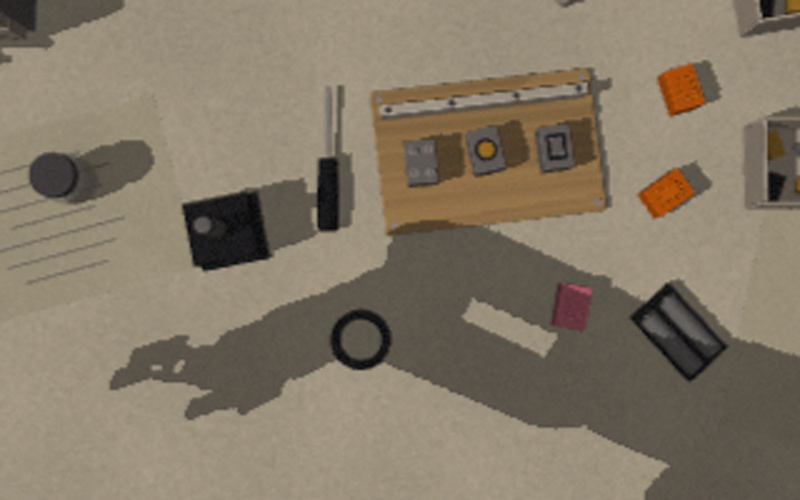

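View pics/scene0.png

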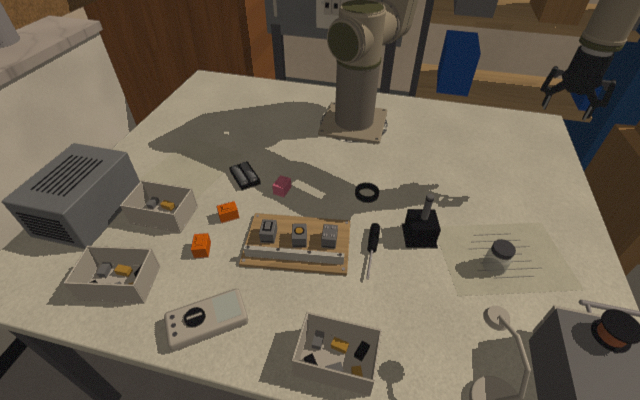

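Run:
```python
from h import *
p=optics.snapshot("top")
for n,u,v,z in [("far-left",373,93,12),("far-right",592,68,12),("near-right",607,210,12),("near-left",387,233,12),("railL",378,104,42),("railR",588,83,42),("screw",421,162,50),("test",486,150,50),("sw",556,146,54),("hand",203,225,145),("stand",227,230,65)]:
    print(n,pix(p,140+u/2.5,100+v/2.5,z).round(1))
a=p["color"]; cv2.imwrite("pics/top1c.png",cv2.resize(a[120:200,285:390],(787,600),interpolation=cv2.INTER_CUBIC))
```

```text
far-left [652.1 100.7  12. ]
far-right [ 690.3 -156.5   12. ]
near-right [ 522.6 -177.4   12. ]
near-left [488.3  79.4  12. ]
railL [633.9  93.   42. ]
railR [ 666.  -147.1   42. ]
screw [568.  42.  50.]
test [583.9 -31.2  50. ]
sw [ 590.4 -110.1   54. ]
hand [485.2 262.3 145. ]
stand [484.3 253.8  65. ]
```

View pics/top1c.png

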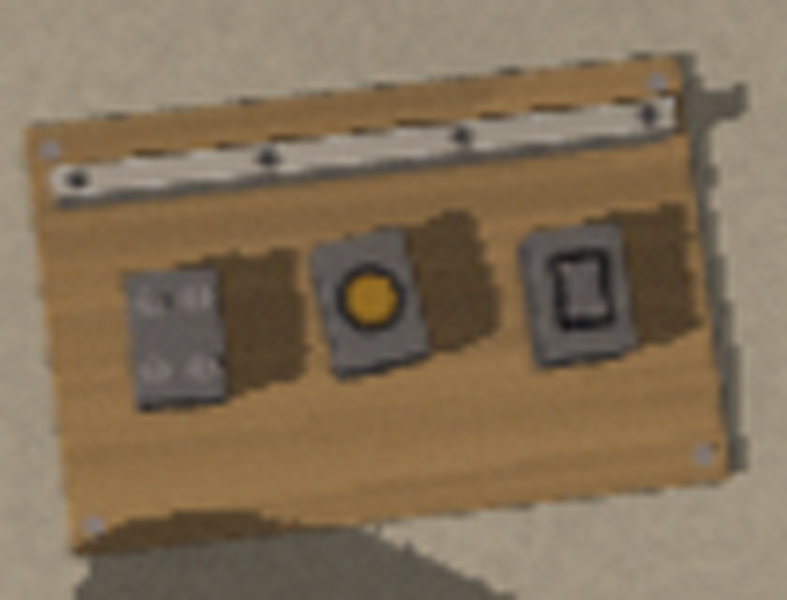

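Emit:
{"api": "apply_moves", "payload": {
  "series": [
    [1, [0.03, -0.05, 0], 0.1],
    [1, [0.06, -0.1, 0], 0.2],
    [1, [0.09, -0.15, 0], 0.3],
    [0.5, [0.12, -0.2, 0], 0.4],
    [0, [0.15, -0.25, 0], 0.478]
  ]
}}

```text
time: 2.02
tool_pos: [350.1, 314.3, 242.5]
tcp_rot: [180.0, 0.0, -171.8]
ft_force: [0.3, -0.5, 1.0]
finger_gap: 51.8
```

Emit:
{"api": "apply_moves", "payload": {
  "series": [
    [0, [0.04, -0.045, 0], 0],
    [0, [0.08, -0.09, 0], 0],
    [0, [0.12, -0.135, 0], 0],
    [0, [0.16, -0.18, 0], 0],
    [0, [0.2, -0.225, 0], 0]
  ]
}}

```text
time: 2.65
tool_pos: [551.3, 87.6, 242.8]
tcp_rot: [180.0, 0.1, -171.8]
ft_force: [0.4, 0.9, -0.4]
finger_gap: 0.3
```

Emit:
{"api": "apply_moves", "payload": {
  "series": [
    [0, [0.0, -0.05, 0], 0],
    [0, [0.02, -0.1, 0], 0],
    [0, [0.05, -0.125, 0], 0],
    [0, [0.05, -0.125, 0], 0]
  ]
}}

```text
time: 3.15
tool_pos: [602.2, -39.7, 242.1]
tcp_rot: [180.0, 0.1, -172.0]
ft_force: [0.3, 1.2, 0.6]
finger_gap: -0.1
```

Run:
```python
from h import *
s=sense(); print(s["tool_pos"],s["tcp_rot"],s["joint_pos"],s["time"])
p=optics.snapshot("wrist"); cv2.imwrite("pics/w1.png",p["color"])
import pickle; pickle.dump(p,open("w1.pkl","wb"))
K,R,t=cam(p); print((-R.T@t).round(0),R.round(2))
for q in ["board","mod_test_center","mod_screw_center","mod_switch_center","contact"]:
    for d in spotter.search_frame(p,q)[:3]:
            w=c2w(p,d["xyz"]); print(q,round(d["p"],2),w.round(0),w2p(p,w).round(0))
```

```text
[602.23196351 -39.72713418 242.13110499] [ 1.79985707e+02  5.99724460e-02 -1.72020027e+02] [-8.65869847e+00  7.96610997e+00  8.47450432e+01  3.09031127e-02
  8.72354786e+01 -1.06640155e+02] 3.15
[536. -49. 374.] [[-0.14  0.99  0.  ]
 [ 0.95  0.13  0.27]
 [ 0.27  0.04 -0.96]]
board 0.91 [578. -40.   9.] [320. 147.]
board 0.61 [585. -32.  47.] [328. 160.]
mod_test_center 0.87 [586. -31.  45.] [328. 161.]
mod_screw_center 0.78 [567.  35.  47.] [401. 151.]
mod_switch_center 0.98 [ 543. -235.   34.] [117.  84.]
mod_switch_center 0.7 [ 590. -109.   50.] [245. 155.]
mod_switch_center 0.65 [ 660. -253.   41.] [ 97. 203.]
```

View pics/w1.png

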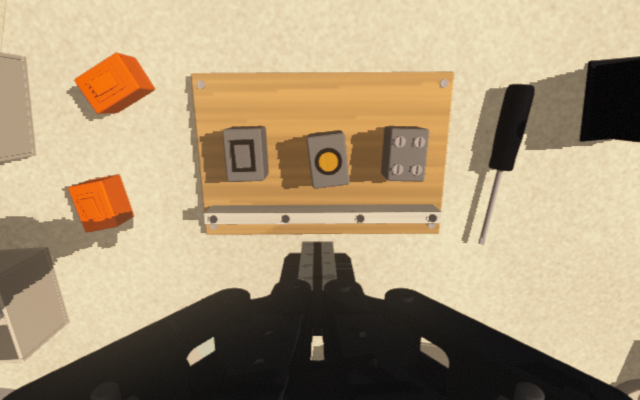

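Run:
```python
import pickle
from h import *
p=pickle.load(open("w1.pkl","rb"))
a=p["color"][60:245,180:465]; b=cv2.resize(a,(800,519),interpolation=cv2.INTER_CUBIC); cv2.imwrite("pics/w1c.png",b)
```

```text
(no output)
```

View pics/w1c.png

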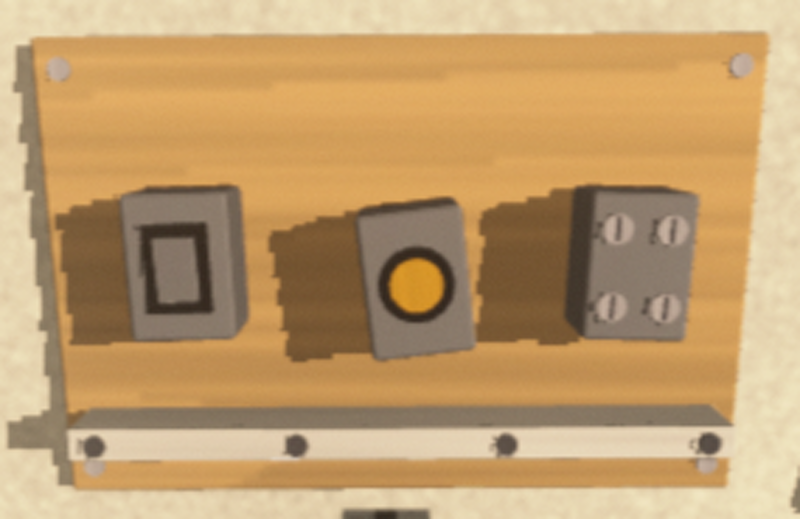

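Run:
```python
import pickle
from h import *
p=pickle.load(open("w1.pkl","rb")); s=800/285
g=lambda u,v,z: pix(p,180+u/s,60+v/s,z)
C={k:g(*c) for k,c in dict(NR=(31,38,12),NL=(769,33,12),FL=(726,487,12),FR=(76,488,12),rtR=(69,430,42),rtL=(733,425,42),rbR=(72,408,12),rbL=(733,405,12)).items()}
for k in C: print(k,C[k].round(1))
cen=np.mean([C[k] for k in ("NR","NL","FL","FR")],0); print("cen",cen)
for a,b in (("NR","NL"),("FR","FL"),("rtR","rtL")):
    d=C[b]-C[a]; print(a,np.degrees(np.arctan2(-d[0],d[1])), np.linalg.norm(d))
for a,b in (("NR","FR"),("NL","FL")):
    d=C[b]-C[a]; print(a,np.degrees(np.arctan2(d[1],d[0])),np.linalg.norm(d))
th=np.radians(7.8); X=np.array([np.cos(th),np.sin(th)]);Y=np.array([-np.sin(th),np.cos(th)])
bf=lambda w:(np.array([(w-cen)[:2]@X,(w-cen)[:2]@Y])).round(1)
print("rail",bf(C["rtR"]),bf(C["rtL"]))
M=dict(sw=[(122,196),(232,193),(237,338),(136,338)],test=[(357,213),(460,204),(475,347),(375,359)],screw=[(590,191),(697,195),(685,340),(580,334)])
for k,v in M.items():
    P=[g(u,w,48) for u,w in v]; c=np.mean(P,0); d=(P[2]+P[3]-P[0]-P[1]); 
    print(k,c.round(1),bf(c),"yaw",np.degrees(np.arctan2(d[1],d[0])).round(1),[bf(q).tolist() for q in P])
print("contact",g(416,285,50).round(1))
```

```text
NR [ 524.3 -175.3   12. ]
NL [486.7  80.   12. ]
FL [654.  104.4  12. ]
FR [ 690.3 -150.4   12. ]
rtR [ 655.7 -145.7   42. ]
rtL [620.9  88.7  42. ]
rbR [ 657.5 -153.8   12. ]
rbL [620.6  99.3  12. ]
cen [588.82619463 -35.32707199  12.        ]
NR 8.383839182898404 258.0841287573935
FR 8.102974630458545 257.41257970430485
rtR 8.462391189234346 236.99094216896876
NR 8.529760636016206 167.88039283160626
NL 8.300141336145677 169.1418631384718
rail [  51.3 -118.4] [ 48.6 118.5]
sw [ 591.1 -109.6   48. ] [ -7.8 -73.9] yaw 8.6 [[-31.3, -92.3], [-32.4, -56.1], [16.2, -56.3], [16.3, -90.8]]
test [585.  -30.9  48. ] [-3.2  4.9] yaw 15.0 [[-26.1, -15.1], [-29.1, 18.8], [19.1, 25.1], [23.4, -9.1]]
screw [569.4  41.7  48. ] [-8.8 78.9] yaw 7.6 [[-33.5, 61.4], [-32.3, 96.6], [16.4, 96.8], [14.4, 60.8]]
contact [585.7 -31.1  50. ]
```

Emit:
{"api": "apply_moves", "payload": {
  "series": [
    [0, [-0.035, -0.04, -0.02], 0.007],
    [0, [-0.067, -0.078, -0.065], 0.007],
    [0, [-0.067, -0.078, -0.125], 0.007],
    [0, [-0.067, -0.078, -0.18], 0.007],
    [0, [-0.067, -0.078, -0.21], 0.007]
  ]
}}

```text
time: 4.08
tool_pos: [531.6, -113.2, 30.0]
tcp_rot: [179.9, -0.1, -171.3]
ft_force: [-0.0, 0.6, 0.2]
finger_gap: 0.1
```

Emit:
{"api": "apply_moves", "payload": {
  "series": [
    [0, [0.01, 0.0015, 0], 0],
    [0, [0.02, 0.003, 0], 0],
    [0, [0.03, 0.0045, 0], 0],
    [0, [0.038, 0.0055, 0], 0],
    [0, [0.046, 0.007, 0], 0]
  ]
}}

```text
time: 4.7
tool_pos: [578.6, -106.3, 30.8]
tcp_rot: [179.9, -0.0, -171.3]
ft_force: [-2.0, -0.4, 1.9]
finger_gap: -0.0
```

Emit:
{"api": "apply_moves", "payload": {
  "series": [
    [0, [0.004, 0.0006, 0], 0],
    [0, [0.007, 0.001, 0], 0],
    [0, [0.009, 0.0013, 0], 0],
    [0, [0.009, 0.0013, 0], 0]
  ]
}}

```text
time: 5.2
tool_pos: [586.2, -105.3, 30.7]
tcp_rot: [179.9, -0.2, -171.3]
ft_force: [-8.5, -1.4, 6.5]
finger_gap: -0.2
```

Emit:
{"api": "apply_moves", "payload": {
  "series": [
    [0, [0.002, 0.0003, 0], 0],
    [0, [0.002, 0.0003, 0], 0]
  ]
}}

```text
time: 5.45
tool_pos: [586.3, -105.3, 30.6]
tcp_rot: [179.8, -0.5, -171.4]
ft_force: [-12.6, -2.2, 9.6]
finger_gap: -0.1
```

Emit:
{"api": "apply_moves", "payload": {
  "series": [
    [0, [-0.02, -0.003, 0], 0],
    [0, [-0.052, -0.008, 0.003], -0.004],
    [0, [-0.057, 0.03, 0.003], -0.004],
    [0, [-0.062, 0.064, 0.003], -0.004],
    [0, [-0.062, 0.064, 0.003], -0.004]
  ]
}}

```text
time: 6.08
tool_pos: [523.9, -39.6, 33.5]
tcp_rot: [179.8, -0.5, -171.5]
ft_force: [-0.2, -0.2, -1.6]
finger_gap: -0.3
```

Emit:
{"api": "apply_moves", "payload": {
  "series": [
    [0, [0.01, 0.0015, 0], 0],
    [0, [0.02, 0.003, 0], 0],
    [0, [0.03, 0.0045, 0], 0],
    [0, [0.038, 0.0055, 0], 0],
    [0, [0.044, 0.0065, 0], 0]
  ]
}}

```text
time: 6.7
tool_pos: [568.4, -33.2, 33.4]
tcp_rot: [179.8, -0.5, -171.5]
ft_force: [-2.2, -0.5, 1.3]
finger_gap: 0.3
```

Emit:
{"api": "apply_moves", "payload": {
  "series": [
    [0, [0.004, 0.0006, 0], 0],
    [0, [0.007, 0.001, 0], 0],
    [0, [0.0095, 0.0013, 0], 0],
    [0, [0.0105, 0.0015, 0], 0]
  ]
}}

```text
time: 7.2
tool_pos: [576.5, -32.1, 33.1]
tcp_rot: [179.8, -0.8, -171.5]
ft_force: [-17.9, -3.9, 13.8]
finger_gap: -0.5
```

Emit:
{"api": "apply_moves", "payload": {
  "series": [
    [0, [-0.02, -0.003, 0], 0],
    [0, [-0.052, -0.008, 0.0], 0],
    [0, [-0.057, 0.03, 0.0], 0],
    [0, [-0.063, 0.066, 0.0], 0],
    [0, [-0.063, 0.066, 0.0], 0]
  ]
}}

```text
time: 7.82
tool_pos: [513.2, 35.9, 33.2]
tcp_rot: [179.8, -0.8, -171.3]
ft_force: [0.3, -0.1, -0.2]
finger_gap: -0.2
```

Emit:
{"api": "apply_moves", "payload": {
  "series": [
    [0, [0.01, 0.0015, 0], 0],
    [0, [0.02, 0.003, 0], 0],
    [0, [0.03, 0.0045, 0], 0],
    [0, [0.038, 0.0055, 0], 0],
    [0, [0.044, 0.0065, 0], 0]
  ]
}}

```text
time: 8.45
tool_pos: [557.7, 42.2, 33.0]
tcp_rot: [179.8, -0.8, -171.3]
ft_force: [-2.0, -0.8, 0.9]
finger_gap: -0.0
```

Emit:
{"api": "apply_moves", "payload": {
  "series": [
    [0, [0.004, 0.0006, 0], 0],
    [0, [0.007, 0.001, 0], 0],
    [0, [0.0095, 0.0013, 0], 0],
    [0, [0.0105, 0.0015, 0], 0]
  ]
}}

```text
time: 8.95
tool_pos: [565.4, 43.4, 32.6]
tcp_rot: [179.8, -1.2, -171.3]
ft_force: [-18.7, -2.9, 15.5]
finger_gap: -0.0
```

Emit:
{"api": "apply_moves", "payload": {
  "series": [
    [0, [-0.02, -0.003, 0], 0],
    [0, [-0.04, -0.006, 0.04], 0],
    [0, [-0.03, -0.03, 0.1], 0],
    [0, [-0.01, -0.06, 0.16], 0],
    [0, [0.02, -0.08, 0.2], 0]
  ]
}}

```text
time: 9.57
tool_pos: [585.3, -36.8, 234.5]
tcp_rot: [179.8, -1.0, -171.3]
ft_force: [0.9, 0.5, 0.2]
finger_gap: 0.1
```

Emit:
{"api": "apply_moves", "payload": {
  "series": [
    [0, [0.02, -0.005, 0.01], 0],
    [0, [0.02, -0.005, 0.01], 0]
  ]
}}

```text
time: 9.82
tool_pos: [606.8, -42.5, 246.0]
tcp_rot: [179.8, -0.9, -171.4]
ft_force: [-1.0, -0.2, -0.4]
finger_gap: 0.1
```

Run:
```python
from h import *
s=sense(); print(s["tool_pos"],s["tcp_rot"],s["time"])
p=optics.snapshot("wrist"); cv2.imwrite("pics/w2.png",p["color"])
import pickle; pickle.dump(p,open("w2.pkl","wb"))
a=p["color"][60:245,180:465]; b=cv2.resize(a,(800,519),interpolation=cv2.INTER_CUBIC); cv2.imwrite("pics/w2c.png",b)
```

```text
[606.83224312 -42.48253176 246.01447971] [ 179.84409901   -0.85633245 -171.36223996] 9.825
```

View pics/w2c.png

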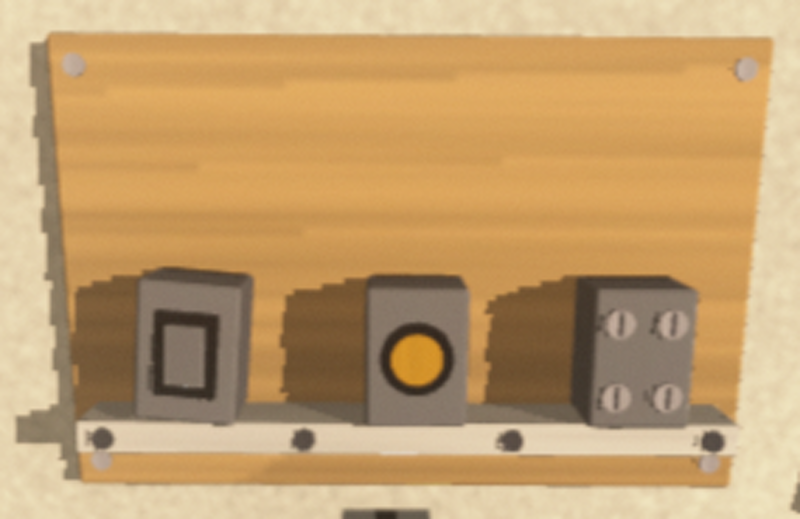

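View pics/w2.png

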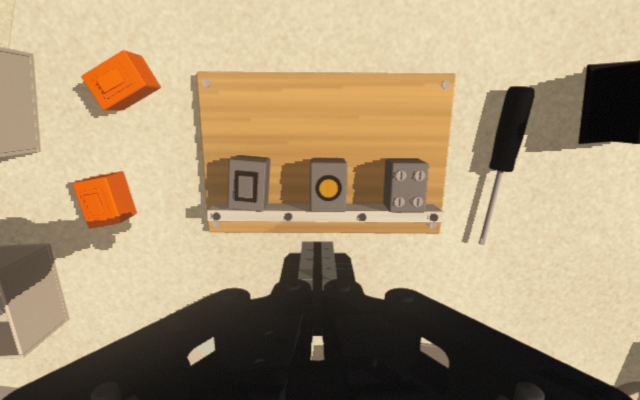

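Run:
```python
import pickle
from h import *
p=pickle.load(open("w2.pkl","rb")); s=800/285
a=p["color"][140:225,215:455]; b=cv2.resize(a,(800,283),interpolation=cv2.INTER_CUBIC); cv2.imwrite("pics/w2d.png",b)
g=lambda u,v,z: pix(p,180+u/s,60+v/s,z)
C={k:g(*c) for k,c in dict(NR=(49,34,12),NL=(773,38,12),FL=(728,486,12),FR=(81,480,12),rtR=(77,422,42),rtL=(738,426,42)).items()}
cen=np.mean([C[k] for k in ("NR","NL","FL","FR")],0); print("cen",cen)
for a,b in (("NR","NL"),("FR","FL"),("rtR","rtL")):
    d=C[b]-C[a]; print(a,np.degrees(np.arctan2(-d[0],d[1])), np.linalg.norm(d))
th=np.radians(8.4); X=np.array([np.cos(th),np.sin(th)]);Y=np.array([-np.sin(th),np.cos(th)])
bf=lambda w:(np.array([(w-cen)[:2]@X,(w-cen)[:2]@Y])).round(1)
print("rail",bf(C["rtR"]),bf(C["rtL"]))
M=dict(sw=[(140,276),(242,286),(233,424),(137,416)],test=[(367,288),(467,289),(467,424),(369,423)],screw=[(596,287),(697,289),(689,425),(588,425)])
for k,v in M.items():
    P=[g(u,w,48) for u,w in v]; c=np.mean(P,0); d=(P[2]+P[3]-P[0]-P[1]);e=P[1]+P[2]-P[0]-P[3] 
    print(k,c.round(1),bf(c),"yaw",np.degrees(np.arctan2(d[1],d[0])).round(1),np.degrees(np.arctan2(-e[0],e[1])).round(1))
print("contact",g(417,358,50).round(1))
```

```text
cen [588.59153856 -35.39801336  12.        ]
NR 8.391774720060708 257.1004264321269
FR 8.054749704381068 257.91872253457996
rtR 8.266611406349895 238.0907940893857
rail [  50.4 -119.3] [ 51.  118.8]
sw [ 622.8 -108.2   48. ] [ 23.2 -77. ] yaw 3.3 3.3
test [612.7 -29.2  48. ] [24.8  2.6] yaw 9.6 8.0
screw [601.2  48.2  48. ] [24.6 80.8] yaw 9.2 8.1
contact [612.6 -29.5  50. ]
```

View pics/w2d.png

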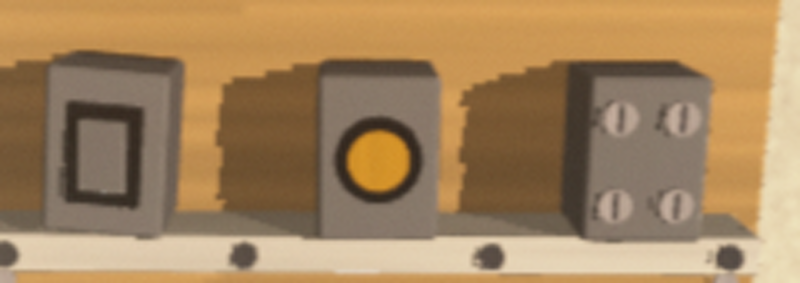

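Emit:
{"api": "apply_moves", "payload": {
  "series": [
    [0, [-0.035, -0.04, -0.02], -0.004],
    [0, [-0.061, -0.08, -0.065], -0.004],
    [0, [-0.061, -0.08, -0.125], -0.004],
    [0, [-0.061, -0.08, -0.185], -0.004],
    [0, [-0.061, -0.08, -0.212], -0.004]
  ]
}}

```text
time: 10.5
tool_pos: [539.0, -119.9, 26.3]
tcp_rot: [179.5, -1.5, -171.5]
ft_force: [-0.6, 0.1, 1.1]
finger_gap: 0.2
```

Emit:
{"api": "apply_moves", "payload": {
  "series": [
    [0, [0.01, -0.001, 0], 0],
    [0, [0.02, 0.0, 0], 0],
    [0, [0.026, 0.001, 0], 0],
    [0, [0.026, 0.001, 0], 0]
  ]
}}

```text
time: 11.0
tool_pos: [565.3, -118.4, 26.4]
tcp_rot: [179.5, -1.5, -171.5]
ft_force: [0.8, 0.2, 0.3]
finger_gap: 0.2
```

Emit:
{"api": "apply_moves", "payload": {
  "series": [
    [0, [0.008, 0.001, 0.004], 0],
    [0, [0.014, 0.002, 0.004], 0],
    [0, [0.018, 0.0026, 0.004], 0],
    [0, [0.022, 0.0031, 0.004], 0],
    [0, [0.0255, 0.0035, 0.004], 0]
  ]
}}

```text
time: 11.62
tool_pos: [587.2, -115.8, 30.2]
tcp_rot: [179.5, -2.0, -171.5]
ft_force: [-30.9, -5.7, 24.6]
finger_gap: 0.2
```

Emit:
{"api": "apply_moves", "payload": {
  "series": [
    [0, [-0.015, -0.002, 0], 0],
    [0, [-0.035, -0.005, 0.03], 0],
    [0, [-0.02, 0.03, 0.09], 0],
    [0, [0.0, 0.06, 0.15], 0],
    [0.3, [0.02, 0.075, 0.2], 0]
  ]
}}

```text
time: 12.25
tool_pos: [604.1, -42.5, 223.6]
tcp_rot: [179.5, -2.0, -171.5]
ft_force: [1.4, -0.4, -0.0]
finger_gap: 17.4
```

Emit:
{"api": "apply_moves", "payload": {
  "series": [
    [0.3, [0.0, 0.0, 0.02], 0],
    [0.3, [0.0, 0.0, 0.02], 0]
  ]
}}

```text
time: 12.5
tool_pos: [605.5, -42.3, 245.9]
tcp_rot: [179.6, -1.8, -171.5]
ft_force: [0.2, -0.7, -0.9]
finger_gap: 25.3
```

Run:
```python
from h import *
s=sense(); print(s["tool_pos"],s["tcp_rot"],s["time"],s["finger_gap"])
p=optics.snapshot("wrist")
import pickle; pickle.dump(p,open("w3.pkl","wb"))
a=p["color"][60:245,180:465]; b=cv2.resize(a,(800,519),interpolation=cv2.INTER_CUBIC); cv2.imwrite("pics/w3c.png",b)
```

```text
[605.51618911 -42.28726523 245.93630054] [ 179.57826047   -1.76823629 -171.45949043] 12.5 25.314654586206135
```

View pics/w3c.png

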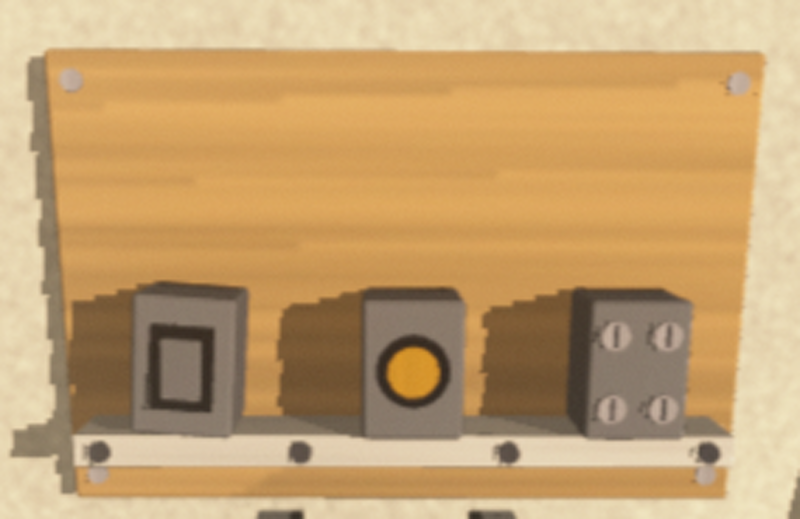

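Run:
```python
import pickle
from h import *
p=pickle.load(open("w3.pkl","rb"))
a=p["color"][155:235,215:375]; cv2.imwrite("pics/w3d.png",cv2.resize(a,(800,400),interpolation=cv2.INTER_CUBIC))
s=800/285
g=lambda u,v,z: pix(p,180+u/s,60+v/s,z)
M=dict(sw=[(133,293),(237,299),(231,434),(135,430)],test=[(364,299),(464,301),(462,437),(365,436)],screw=[(591,300),(692,302),(686,438),(587,437)])
for k,v in M.items():
    P=[g(u,w,48) for u,w in v]; c=np.mean(P,0); d=(P[2]+P[3]-P[0]-P[1]);e=P[1]+P[2]-P[0]-P[3] 
    print(k,c.round(1),"yaw",np.degrees(np.arctan2(d[1],d[0])).round(1),np.degrees(np.arctan2(-e[0],e[1])).round(1))
print(g(414,371,50))
for u,v in ((73,434),(734,436)): print(g(u,v,42))
```

```text
sw [ 622.9 -108.4   48. ] yaw 5.0 5.6
test [612.6 -29.2  48. ] yaw 8.8 7.6
screw [601.4  48.6  48. ] yaw 10.1 7.6
[612.75770234 -29.20017329  50.        ]
[ 655.40797387 -146.32322114   42.        ]
[621.13237549  89.59956371  42.        ]
```

View pics/w3d.png

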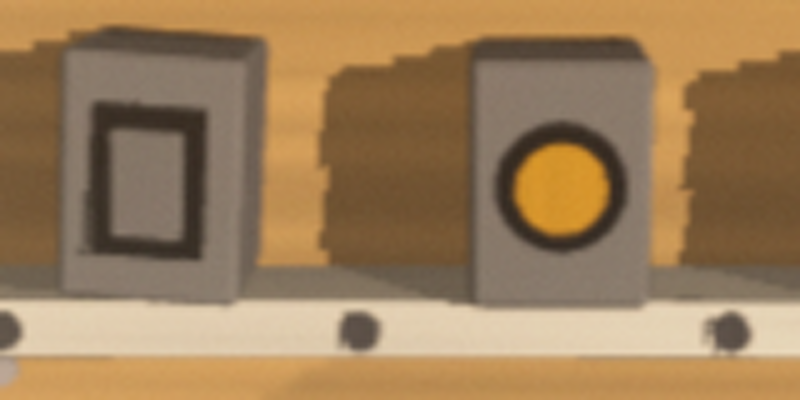

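Emit:
{"api": "apply_moves", "payload": {
  "series": [
    [0, [-0.03, -0.045, -0.02], 0],
    [0, [-0.049, -0.09, -0.065], 0],
    [0, [-0.049, -0.09, -0.125], 0],
    [0, [-0.049, -0.09, -0.18], 0],
    [0, [-0.049, -0.09, -0.206], 0]
  ]
}}

```text
time: 13.18
tool_pos: [550.0, -131.6, 30.7]
tcp_rot: [179.3, -2.5, -171.6]
ft_force: [-1.0, -0.3, 0.7]
finger_gap: -0.0
```

Emit:
{"api": "apply_moves", "payload": {
  "series": [
    [0, [0.0, 0.0, 0], 0]
  ]
}}

```text
time: 13.3
tool_pos: [546.0, -130.8, 26.2]
tcp_rot: [179.0, -2.9, -171.6]
ft_force: [-0.2, 1.2, -0.0]
finger_gap: -0.2
```

Emit:
{"api": "apply_moves", "payload": {
  "series": [
    [0, [0.012, 0.002, 0.005], 0],
    [0, [0.024, 0.0035, 0.006], 0],
    [0, [0.034, 0.005, 0.006], 0],
    [0, [0.038, 0.0055, 0.006], 0],
    [0, [0.038, 0.0055, 0.006], 0]
  ]
}}

```text
time: 13.92
tool_pos: [584.4, -125.2, 32.4]
tcp_rot: [179.1, -2.9, -171.6]
ft_force: [0.0, 0.2, 0.9]
finger_gap: -0.1
```

Emit:
{"api": "apply_moves", "payload": {
  "series": [
    [0, [0.003, 0.0004, 0.0], 0],
    [0, [0.005, 0.0007, 0.0], 0]
  ]
}}

```text
time: 14.18
tool_pos: [588.2, -125.3, 32.1]
tcp_rot: [179.1, -3.1, -171.6]
ft_force: [-9.2, -5.7, 4.7]
finger_gap: -0.1
```

Emit:
{"api": "apply_moves", "payload": {
  "series": [
    [0, [0.001, 0.0001, 0.0], 0],
    [0, [0.001, 0.0001, 0.0], 0]
  ]
}}

```text
time: 14.42
tool_pos: [588.4, -125.7, 32.1]
tcp_rot: [179.1, -3.2, -171.6]
ft_force: [-5.1, -2.5, 2.4]
finger_gap: -0.0
```

Emit:
{"api": "apply_moves", "payload": {
  "series": [
    [0, [0.002, 0.0006, 0.0], 0],
    [0, [0.003, 0.0008, 0.0], 0]
  ]
}}

```text
time: 14.68
tool_pos: [589.1, -126.2, 32.0]
tcp_rot: [179.2, -3.4, -171.6]
ft_force: [-15.9, -7.1, 10.1]
finger_gap: -0.5
```

Now retreat and look again.

Emit:
{"api": "apply_moves", "payload": {
  "series": [
    [0, [-0.015, -0.002, 0], 0],
    [0, [-0.035, -0.005, 0.03], 0],
    [0, [-0.02, 0.03, 0.09], 0],
    [0.3, [0.0, 0.06, 0.15], 0],
    [0.6, [0.01, 0.08, 0.2], 0]
  ]
}}

```text
time: 15.3
tool_pos: [597.6, -48.2, 226.2]
tcp_rot: [179.1, -3.4, -171.6]
ft_force: [1.5, -0.3, 0.1]
finger_gap: 35.7
```

Emit:
{"api": "apply_moves", "payload": {
  "series": [
    [0.6, [0.0, 0.01, 0.0], 0],
    [0.6, [0.0, 0.01, 0.0], 0],
    [0.6, [0.0, 0.01, 0.0], 0]
  ]
}}

```text
time: 15.68
tool_pos: [596.4, -38.6, 224.1]
tcp_rot: [179.1, -3.6, -171.6]
ft_force: [-0.2, 0.4, -0.4]
finger_gap: 51.1
```

Run:
```python
from h import *
s=sense(); print(s["tool_pos"],s["tcp_rot"],s["time"],s["finger_gap"])
p=optics.snapshot("wrist")
import pickle; pickle.dump(p,open("w4.pkl","wb"))
a=p["color"]; cv2.imwrite("pics/w4.png",a)
a=p["color"][165:255,215:455]; cv2.imwrite("pics/w4d.png",cv2.resize(a,(800,300),interpolation=cv2.INTER_CUBIC))
```

```text
[596.44721587 -38.62025765 224.14474932] [ 179.09169354   -3.60852243 -171.63774672] 15.675 51.103705490286195
```

View pics/w4d.png

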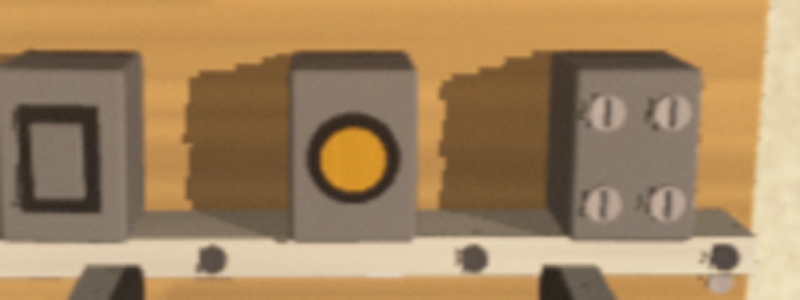

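View pics/w4.png

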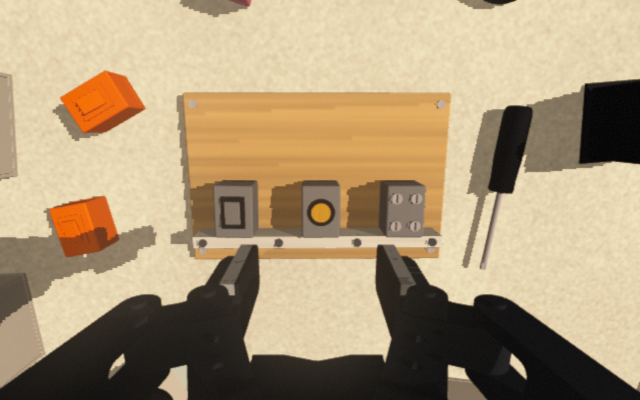

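Emit:
{"api": "apply_moves", "payload": {
  "series": [
    [0.7, [-0.018, 0.055, 0.01], 0],
    [0.7, [-0.036, 0.113, 0.01], 0],
    [0.7, [-0.055, 0.171, 0.01], 0],
    [0.7, [-0.075, 0.23, 0.01], 0],
    [0.7, [-0.09, 0.275, 0.01], 0]
  ]
}}

```text
time: 16.35
tool_pos: [505.0, 237.4, 232.7]
tcp_rot: [179.1, -3.7, -171.7]
ft_force: [1.2, -0.7, 0.1]
finger_gap: 60.1
```

Emit:
{"api": "apply_moves", "payload": {
  "series": [
    [0.7, [0, 0.015, 0], 0],
    [0.7, [0, 0.015, 0.0], 0],
    [0.7, [0, 0.015, 0.0], 0]
  ]
}}

```text
time: 16.73
tool_pos: [505.4, 250.9, 232.1]
tcp_rot: [179.1, -3.8, -171.8]
ft_force: [-0.7, 0.1, -0.2]
finger_gap: 59.7
```

Run:
```python
from h import *
s=sense(); print(s["tool_pos"],s["tcp_rot"],s["time"],s["finger_gap"])
p=optics.snapshot("wrist")
import pickle; pickle.dump(p,open("w5.pkl","wb"))
p2=optics.snapshot("scene"); pickle.dump(p2,open("s5.pkl","wb")); cv2.imwrite("pics/s5.png",cv2.resize(p2["color"][150:280,340:520],(800,578),interpolation=cv2.INTER_CUBIC))
a=p["color"]; cv2.imwrite("pics/w5.png",a)
for q in ["tester_grip","stand"]:
    for d in spotter.search_frame(p,q)[:2]:
            w=c2w(p,d["xyz"]); print(q,round(d["p"],2),w.round(0),w2p(p,w).round(0))
```

```text
[505.4182159  250.88732877 232.12927685] [ 179.1479402    -3.7870484  -171.75338775] 16.725 59.72194691734347
tester_grip 0.97 [481. 262. 140.] [336. 183.]
stand 0.92 [477. 261.  67.] [330. 166.]
```

View pics/w5.png

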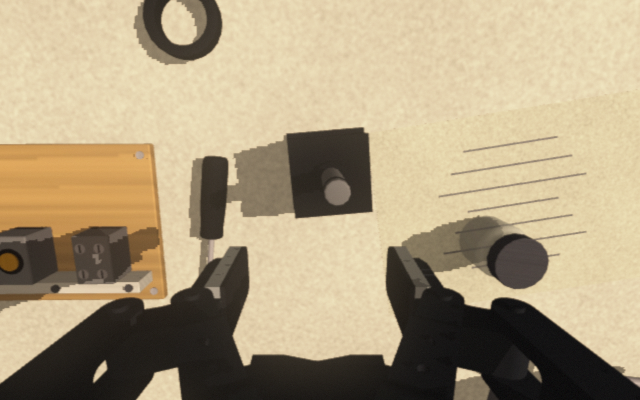

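View pics/s5.png

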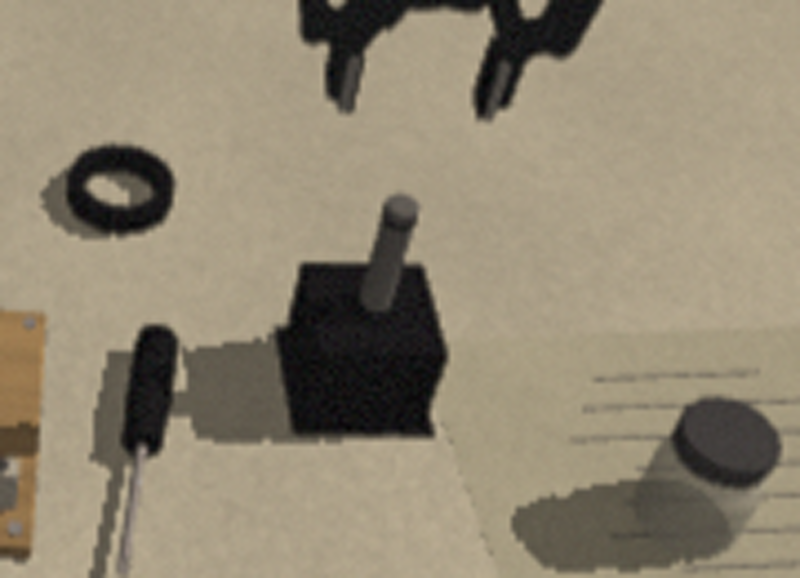

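Run:
```python
import pickle
from h import *
p=pickle.load(open("w5.pkl","rb")); q=pickle.load(open("s5.pkl","rb"))
print(pix(p,337.5,191.5,145),pix(q,340+401/4.444,150+208/4.444,145))
for z in (145,110,75): print(z,w2p(p,[480,260,z]))
P=[pix(p,u,v,65) for u,v in ((288,134),(368,128),(372,211),(295,217))]
print(np.round(P,1),np.mean(P,0), )
p4=pickle.load(open("w4.pkl","rb")); print("contact",pix(p4,320.9,212.7,50))
import numpy as np
R=cv2.Rodrigues(np.zeros(3))[0]
```

```text
[485.48860768 263.11917916 145.        ] [490.48383091 263.39275767 145.        ]
145 [334.07106035 182.60465644]
110 [331.12653491 175.5243329 ]
75 [328.86820684 170.09402036]
[[455.4 221.3  65. ]
 [440.6 288.4  65. ]
 [512.1 304.6  65. ]
 [527.2 236.8  65. ]] [483.82097976 262.79891155  65.        ]
contact [613.26455516 -29.48858953  50.        ]
```

Emit:
{"api": "apply_moves", "payload": {
  "series": [
    [0.7, [-0.018, 0.012, -0.02], 0],
    [0.7, [-0.018, 0.012, -0.05], 0],
    [0.7, [-0.018, 0.012, -0.07], 0],
    [0.7, [-0.018, 0.012, -0.08], 0],
    [0.7, [-0.018, 0.012, -0.08], 0]
  ]
}}

```text
time: 17.55
tool_pos: [487.4, 262.9, 152.2]
tcp_rot: [179.1, -3.8, -171.8]
ft_force: [0.1, 0.0, -0.1]
finger_gap: 59.8
```

Run:
```python
from h import *
p=optics.snapshot("wrist")
a=p["color"]; cv2.imwrite("pics/w6.png",a)
```

```text
(no output)
```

View pics/w6.png

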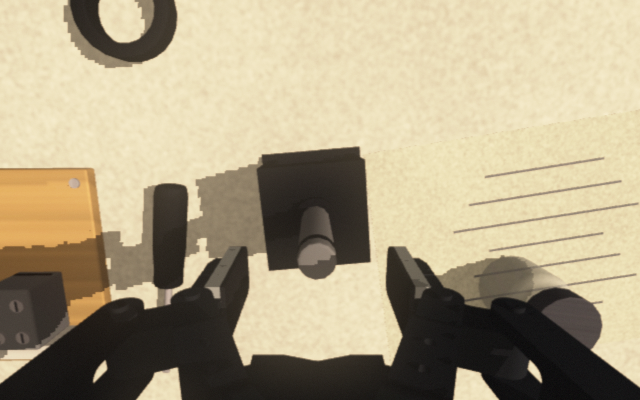

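Emit:
{"api": "apply_moves", "payload": {
  "series": [
    [0.7, [-0.001, 0, -0.015], 0],
    [0.7, [-0.002, 0, -0.033], 0],
    [0.7, [-0.002, 0, -0.045], 0],
    [0.7, [-0.002, 0, -0.05], 0],
    [0.7, [-0.002, 0, -0.05], 0]
  ]
}}

```text
time: 18.23
tool_pos: [485.6, 263.1, 102.6]
tcp_rot: [179.1, -3.8, -171.8]
ft_force: [0.2, -0.6, 0.6]
finger_gap: 59.7
```

Run:
```python
from h import *
p=optics.snapshot("wrist")
a=p["color"]; cv2.imwrite("pics/w7.png",a)
p=optics.snapshot("scene"); cv2.imwrite("pics/s7.png",cv2.resize(p["color"][120:280,340:540],(750,600),interpolation=cv2.INTER_CUBIC))
```

```text
(no output)
```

View pics/w7.png

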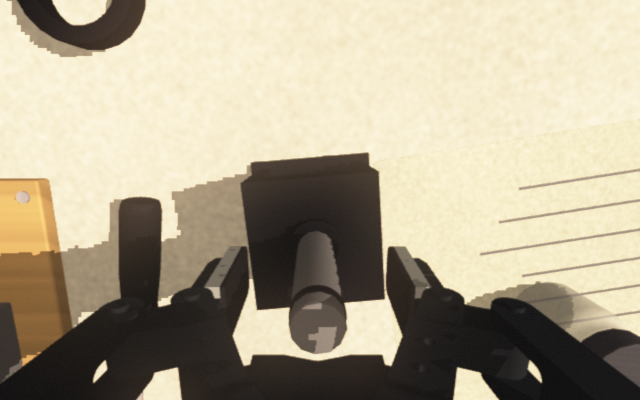

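View pics/s7.png

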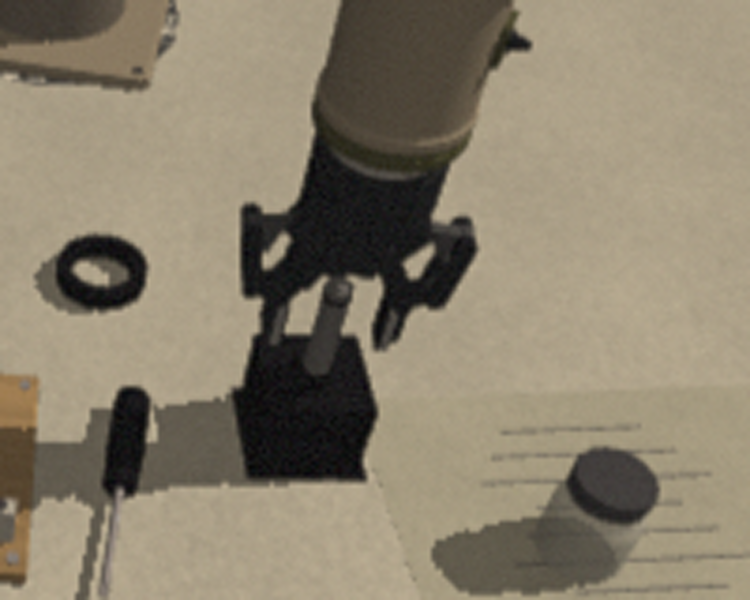

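Emit:
{"api": "apply_moves", "payload": {
  "series": [
    [0.1, [0, 0, 0], 0],
    [0.1, [0, 0, 0], 0],
    [0.1, [0, 0, 0], 0],
    [0.1, [0, 0, 0], 0],
    [0.1, [0, 0, 0], 0]
  ],
  "grip_force": 50
}}

```text
time: 18.95
tool_pos: [486.5, 263.4, 104.1]
tcp_rot: [179.1, -3.6, -171.8]
ft_force: [-0.7, -0.7, 6.1]
finger_gap: 16.8
```

Emit:
{"api": "apply_moves", "payload": {
  "series": [
    [0.1, [0, 0, 0.01], 0],
    [0.1, [0, 0, 0.04], 0],
    [0.1, [0, 0, 0.08], 0],
    [0.1, [0, 0, 0.1], 0],
    [0.1, [0, 0, 0.1], 0]
  ]
}}

```text
time: 19.58
tool_pos: [487.6, 263.9, 205.8]
tcp_rot: [179.0, -3.4, -171.8]
ft_force: [0.3, 0.6, -1.5]
finger_gap: 17.0
```

Run:
```python
from h import *
p=optics.snapshot("wrist")
a=p["color"]; cv2.imwrite("pics/w8.png",a)
p=optics.snapshot("scene"); cv2.imwrite("pics/s8.png",cv2.resize(p["color"][80:280,340:590],(750,600),interpolation=cv2.INTER_CUBIC))
```

```text
(no output)
```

View pics/w8.png

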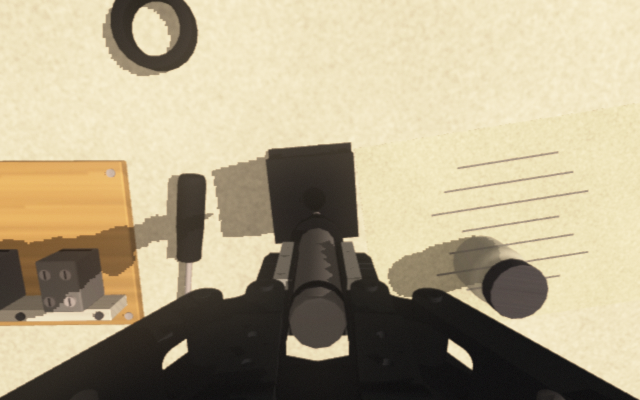

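View pics/s8.png

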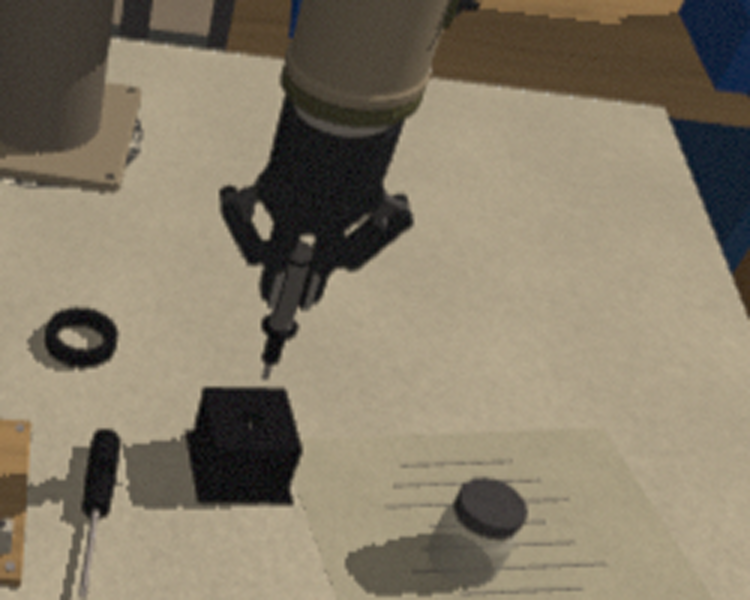

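Emit:
{"api": "apply_moves", "payload": {
  "series": [
    [0.1, [0.018, -0.042, 0.005], 0],
    [0.1, [0.042, -0.098, 0.005], 0],
    [0.1, [0.066, -0.154, 0.005], 0],
    [0.1, [0.09, -0.21, 0.005], 0],
    [0.1, [0.11, -0.255, 0.005], 0]
  ]
}}

```text
time: 20.3
tool_pos: [595.4, 5.9, 205.1]
tcp_rot: [179.1, -3.9, -171.8]
ft_force: [0.3, 0.4, -0.1]
finger_gap: 16.6
```

Emit:
{"api": "apply_moves", "payload": {
  "series": [
    [0.1, [0.013, -0.03, 0], 0],
    [0.1, [0.013, -0.035, 0], 0],
    [0.1, [0.013, -0.035, 0], 0],
    [0.1, [0.013, -0.035, 0], 0]
  ]
}}

```text
time: 20.8
tool_pos: [607.9, -27.8, 204.5]
tcp_rot: [179.0, -4.0, -171.8]
ft_force: [0.6, 0.1, -0.8]
finger_gap: 17.0
```

Now at (608,-28); lower to tip ≈70 mm and check both views.

Emit:
{"api": "apply_moves", "payload": {
  "series": [
    [0.1, [0.005, -0.001, -0.012], 0],
    [0.1, [0.006, -0.0015, -0.027], 0],
    [0.1, [0.006, -0.0015, -0.037], 0],
    [0.1, [0.006, -0.0015, -0.04], 0],
    [0.1, [0.006, -0.0015, -0.04], 0]
  ]
}}

```text
time: 21.42
tool_pos: [613.7, -29.3, 164.2]
tcp_rot: [179.0, -4.0, -171.8]
ft_force: [0.5, 1.1, -1.1]
finger_gap: 16.7
```

Run:
```python
from h import *
import pickle
p=optics.snapshot("wrist"); q=optics.snapshot("scene"); t=optics.snapshot("top")
pickle.dump((p,q,t),open("a9.pkl","wb"))
cv2.imwrite("pics/w9.png",p["color"])
cv2.imwrite("pics/s9.png",cv2.resize(q["color"][170:270,240:360],(720,600),interpolation=cv2.INTER_CUBIC))
for n,c in (("w",p),("s",q)): 
    for X in ([612.9,-29.4,50],[612.9,-29.4,68]): print(n,w2p(c,X).round(1))
    for d in spotter.search_frame(c,"tester_tip")[:2]+spotter.search_frame(c,"contact")[:2]:
        w=c2w(c,d["xyz"]); print(round(d["p"],2),w.round(1),w2p(c,w).round(1))
```

```text
w [314.1 208.6]
w [314.3 214.3]
0.65 [606.6 -31.6  47. ] [312.3 199.1]
s [296.1 238.4]
s [295.8 233.6]
0.74 [616.  -27.2  49.1] [296.7 239.8]
```

View pics/w9.png

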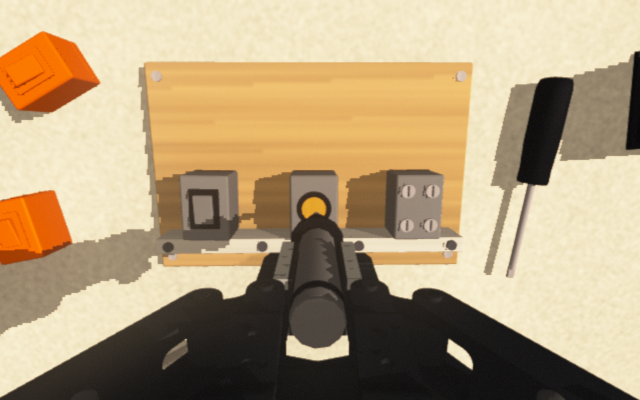

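View pics/s9.png

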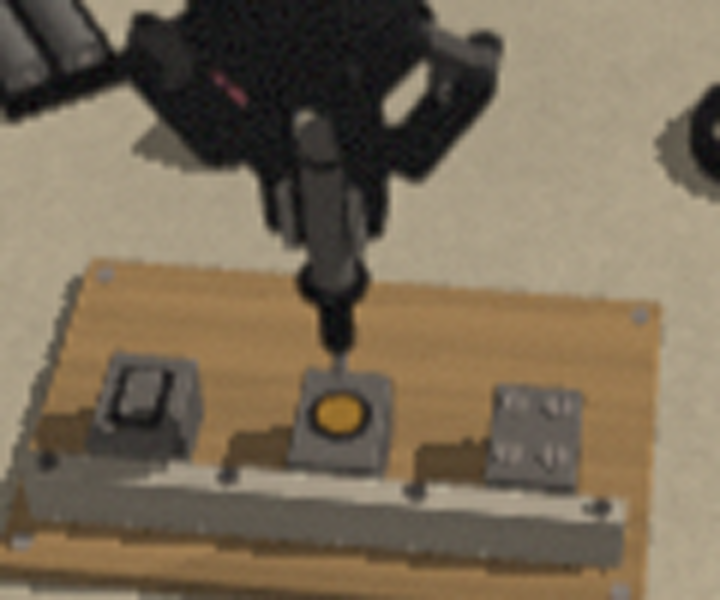

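Run:
```python
from h import *
import pickle
p,q,t=pickle.load(open("a9.pkl","rb"))
cv2.imwrite("pics/w9c.png",cv2.resize(p["color"][180:260,270:370],(750,600),interpolation=cv2.INTER_CUBIC))
cv2.imwrite("pics/s9c.png",cv2.resize(q["color"][205:255,265:330],(780,600),interpolation=cv2.INTER_CUBIC))
```

```text
(no output)
```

View pics/w9c.png

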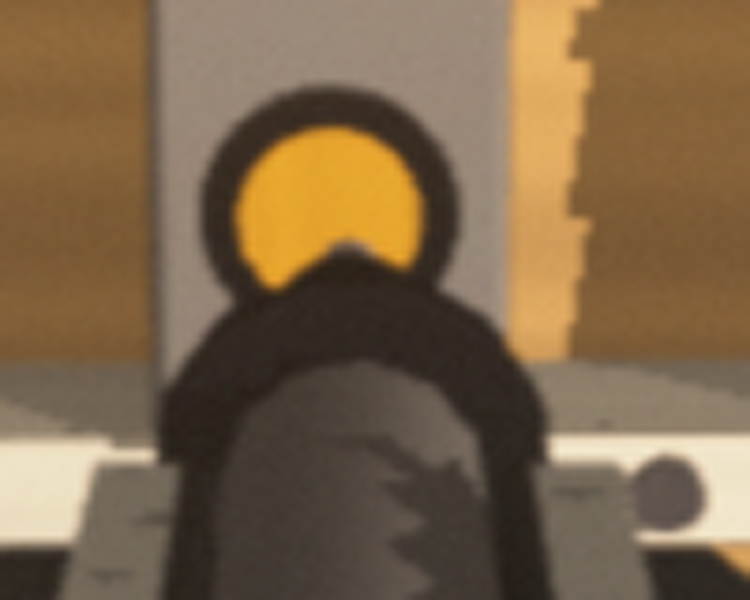

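View pics/s9c.png

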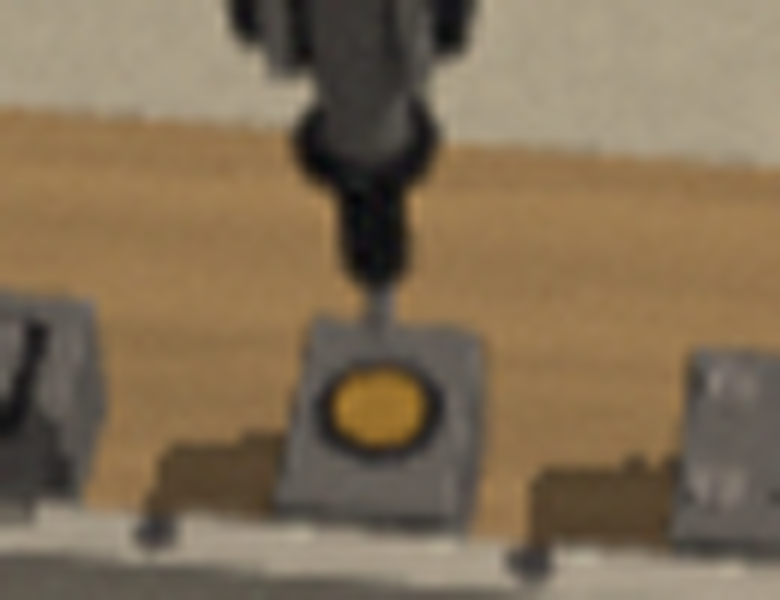

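Run:
```python
from h import *
import pickle
p,q,t=pickle.load(open("a9.pkl","rb"))
P=[]
for c in (p,q):
    K,R,tt=cam(c); P.append(K@np.hstack([R,tt[:,None]]))
for wv in (212.7,214,215.5):
    X=cv2.triangulatePoints(P[0],P[1],np.array([[316.7],[wv]]),np.array([[296.5],[232.1]])); X=(X[:3]/X[3]).ravel(); print(X.round(1),w2p(p,X).round(1),w2p(q,X).round(1))
X=cv2.triangulatePoints(P[0],P[1],np.array([[314.],[208.7]]),np.array([[265+378/12],[205+408/12.]])); print("contact",(X[:3]/X[3]).ravel())
for z in (64,68,70,72,75): print(z,pix(q,296.5,232.1,z).round(1),pix(p,316.7,214.,z).round(1))
```

```text
[610.8 -28.2  71.3] [316.6 212.7] [296.5 232.1]
[611.5 -28.   72.1] [316.8 214. ] [296.5 232.1]
[612.2 -27.8  73.1] [316.9 215.5] [296.5 232.1]
contact [613.21465764 -28.91145069  48.41051748]
64 [604.8 -30.3  64. ] [613.4 -27.6  64. ]
68 [608.1 -29.2  68. ] [612.4 -27.8  68. ]
70 [609.7 -28.6  70. ] [612.  -27.9  70. ]
72 [611.3 -28.   72. ] [611.5 -28.   72. ]
75 [613.8 -27.1  75. ] [610.8 -28.2  75. ]
```

Emit:
{"api": "apply_moves", "payload": {
  "series": [
    [0.1, [0.0008, -0.0005, -0.005], 0],
    [0.1, [0.0015, -0.001, -0.011], 0],
    [0.1, [0.0015, -0.001, -0.016], 0],
    [0.1, [0.0015, -0.001, -0.018], 0],
    [0.1, [0.0015, -0.001, -0.018], 0]
  ]
}}

```text
time: 22.4
tool_pos: [615.4, -30.4, 146.6]
tcp_rot: [179.0, -4.0, -171.8]
ft_force: [-0.2, -0.1, -1.0]
finger_gap: 16.7
```

Emit:
{"api": "apply_moves", "payload": {
  "series": [
    [0.1, [0, 0, -0.003], 0],
    [0.1, [0, 0, -0.006], 0],
    [0.1, [0, 0, -0.008], 0],
    [0.1, [0, 0, -0.0095], 0],
    [0.1, [0, 0, -0.0095], 0]
  ]
}}

```text
time: 23.02
tool_pos: [615.6, -30.4, 137.3]
tcp_rot: [179.0, -3.9, -171.8]
ft_force: [0.8, -0.2, 2.4]
finger_gap: 16.8
```

Run:
```python
from h import *
import pickle
p=optics.snapshot("wrist"); q=optics.snapshot("scene")
s=sense(); print(s["tool_pos"],s["tcp_rot"],s["ft_force"],s["time"])
pickle.dump((p,q),open("a10.pkl","wb"))
cv2.imwrite("pics/w10c.png",cv2.resize(p["color"][160:280,240:400],(800,600),interpolation=cv2.INTER_CUBIC))
cv2.imwrite("pics/s10c.png",cv2.resize(q["color"][205:255,265:330],(780,600),interpolation=cv2.INTER_CUBIC))
```

```text
[615.61614789 -30.39656925 137.41693526] [ 179.04763848   -3.94241485 -171.77030805] [0.69847905 0.47498801 1.28075786] 23.125
```

View pics/w10c.png

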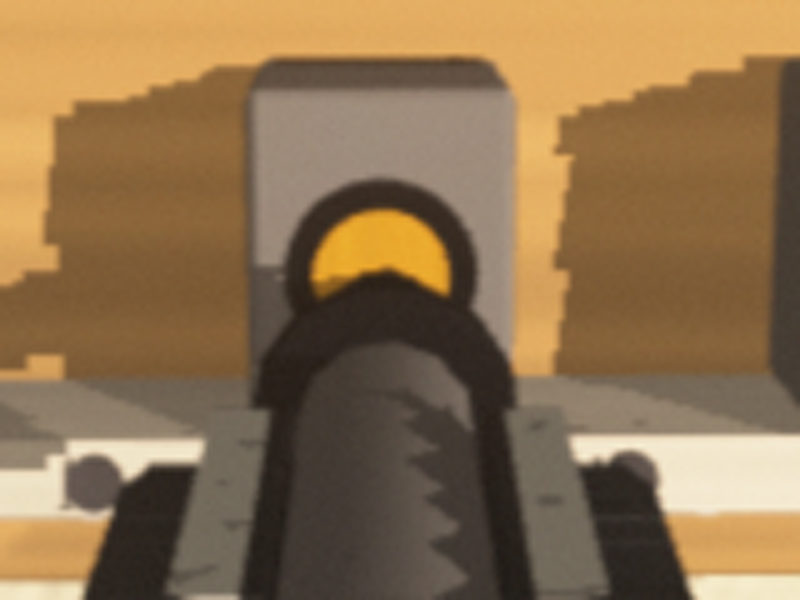

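View pics/s10c.png

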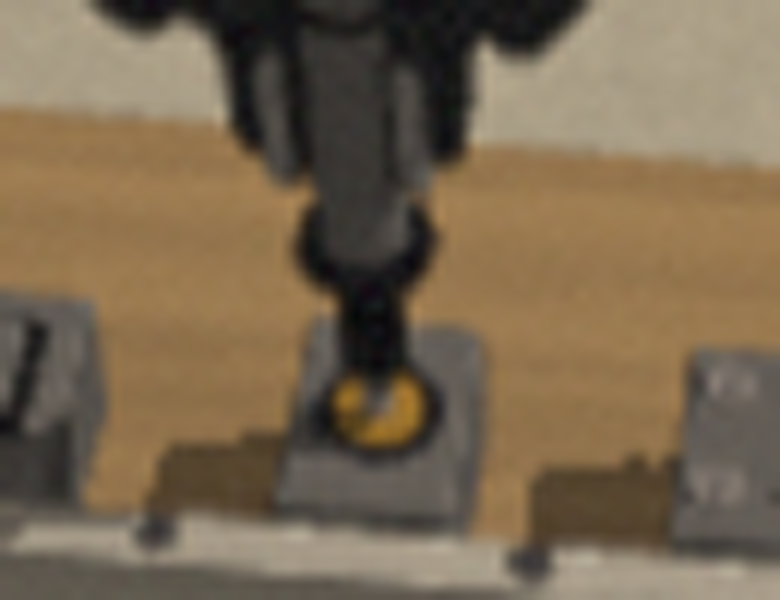

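Run:
```python
from h import *
import pickle
F=[]
for i in range(8):
    p=optics.snapshot("wrist"); s=sense(); F.append(s["ft_force"])
q=optics.snapshot("scene"); t=optics.snapshot("top")
print(np.mean(F,0),s["tool_pos"],s["tcp_rot"],s["time"],s["finger_gap"])
cv2.imwrite("pics/w11.png",p["color"]); cv2.imwrite("pics/s11.png",q["color"])
cv2.imwrite("pics/t11.png",cv2.resize(t["color"][100:300,140:460],(800,500)))
for d in spotter.search_frame(q,"tester_grip")[:1]: print(c2w(q,d["xyz"]))
```

```text
[ 0.69100063 -0.12423413  2.0067093 ] [615.52496529 -30.39242291 137.20554146] [ 179.04245398   -3.95540834 -171.77349501] 23.525 16.90355374181889
[624.07730618 -29.07572759 120.4237598 ]
```

View pics/w11.png

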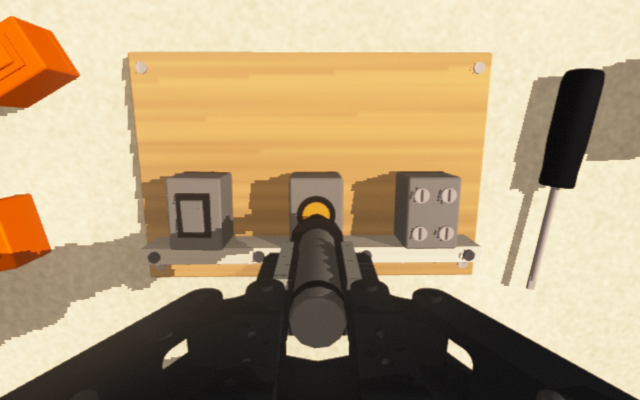

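View pics/s11.png

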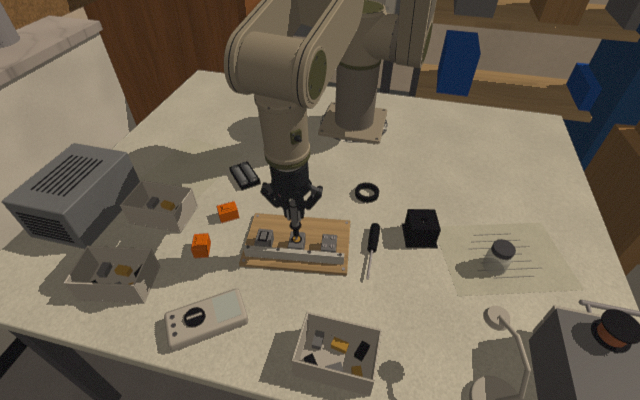

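Run:
```python
from h import *
print(hand_in())
```

```text
the job is handed in; nothing more can be done
None
```

The three modules are pushed back flush in one row. The arm is holding the tester upright with its tip on the brass contact, and I handed the job in at about 23.5 s of the 64 s allowed. `hand_in()` gives no verdict.

- **Modules:** After the first push the switch module was still about 5° off square. A second push left 2.5–3°, and a third, off-centre push made it look square in the last wrist views. I judged that final state by eye. The test and screw modules measured flush (board x about 24.6–24.8 mm) and within about 1–2° of square.
- **Tester:** The last scene and wrist views show the tip near the centre of the contact, about 1–2 mm off at most. The wrist force is about 2.7 N above the unloaded reading, which fits the spring being 5–7 mm in; the spring travel itself could not be read directly. The fingers are still holding the handle at 17 mm, and the stand is empty.
- **What was off:** The tool tilted by about 4° over the many moves. Nearly all of that came before the grasp, so it should tilt the tester by well under 1°. I did not measure the tester's own tilt.
- **Bystanders:** In the last pictures the bystanders and the orange look-alikes show no visible movement. I did not check their positions by numbers.

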